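# Stamp the flat of a shaft with a spring marking stamp

## Robot

A 6-joint arm with a two-finger parallel gripper is mounted at the origin on a cart in front of the work surface, level with it; the furniture and walls round the work are solid. World frame = base frame: x ahead of the robot, y to its left, z up, the work surface at z = 0. Lengths are in m, angles in rad, forces in N, time in s.
With the tool pointing down it reaches from about 0.375 to 0.9 m from the base axis. Payload 3.1 kg.
Tool frame: the origin (TCP) lies where the fingers leave the gripper's body, on its centre line; the fingertips stand 70 mm ahead of it and the grasp point (between the pads) lies 51 mm ahead of it; z points along the fingers, y is the line along which they close (so a half turn about z gives the same grasp; the last joint's range is limited). The gripper opens to 87 mm and grips with 3 to 60 N. Pads are 19 mm wide; open, the fingers measure 117 mm over their backs; the gripper's body (75 mm by 190 mm) begins 51 mm behind the grasp point.
Start: joints at [0.949, 0.527, 1.433, -0, 1.181, -0.178], TCP at [0.268, 0.564, 0.292] pointing down, gripper open.
Joint ranges: [-3.08, 3.08], [-0.75, 2.2], [0.22, 2.44], [-1.43, 4.57], [0, 2.65], [-2.85, 2.85]. Speed limits (rad/s): [2.79, 2.79, 3.14, 3.14, 3.14, 3.14].

## Interface

Orientations are given as a unit quaternion [x, y, z, w].
In Python, from rig import robot gives the robot as it stands.
- The arm moves only by the tool send_rows, never from a script. Its argument "deltas" is text: rows parted by semicolons, each of 7 numbers parted by spaces: the shift along the tool's x, y, z in mm, then the turn, a rotation vector about the tool's x, y, z in degrees, then the opening, from 0 (shut) to 1 (fully open). A call has 1 to 10 rows; each row shifts and turns the commanded pose from where the row before left it, along the tool's axes as they then stand; what a row does not reach is not made up. A row lasts 1/8 s, in which the tool goes at most 62.5 mm and 10.7 degrees, less where a joint would pass 70% of its speed; a pose out of reach is approached as far as the arm can. A call is refused whole if a number of a shift passes 62.5 or a number of a turn 10.7, either way. A call with a gripper value outside its range is refused whole. The fingers move at their own pace and stop on an object; "newtons" is the grip in N (left out, the last holds). Time passes only in rows, so rows that do not move let the fingers close. It gives the time, the measured TCP pose, the force, the opening and the grip force at its end, in the units of the state.
- robot.get_obs(): the state, without advancing time (a new reading comes with each control period).
- robot.camera(name): name is "scene" or "top" or "wrist"; returns a dict with "image" (400x640x3 uint8, red, green, blue), "depth" (400x640 float32, m along the optical axis (not along the pixel's ray), 0 where there is no reading), "fovy" (degrees; the focal length in pixels is half the picture's height over the tangent of half this angle, whatever the lens; pixels are square), "cx", "cy" (the principal point, pixels), "k1" (the pictures are not rectified: a ray, as slopes to the right and down, at radius r is drawn at 1 + k1 r^2 times it, then the intrinsics apply), "rvec" (rotation vector, rad) and "tvec" (3), from world to camera coordinates, as OpenCV has them. Camera axes: x right, y down, z forward; pixel columns grow to the right and rows downward; lengths in m; the calibration is good to about 2 mm. A picture is of the moment at which its call begins.
- robot.hand_in(): hands the job in; it is judged then, once.
Trained networks look in the newest picture that a camera, given by its name, has taken for a name from the list of things; names that differ only in an ending like _2 or _b are one class to them, and where a whole thing is asked for, a point or a joint stands for the part that bears it (a point fixed in the world has none). Each returns a list of dicts, best first, with "p" (0 to 1); they miss things now and then, are a little off and sometimes report something else, mostly with a low value. They report only what shows in the picture. A call takes as long as a camera call.
- robot.find_in(camera, thing): "box" ([left, top, right, bottom] in pixels, round what is visible of it).
- robot.cut_out(camera, thing): "region" (400x640 bool, what is visible of it) and "box" ([left, top, right, bottom] in pixels, round what is visible of it).
The state is a dict: "time": time; "q": joint angles; "joint_velocities": joint speeds; "joint_torque": joint torques, N m; "position": TCP position; "tool_rot": TCP orientation; "ft_force": force on the tool from outside, world axes, zero at the start; "moment": the same for the moment, N m; "grip_width": finger opening in m; "grip_force": force on a finger pad.
Only numpy, scipy, OpenCV 4.12 (cv2) and the standard library are available. Lean on these libraries where they do the work, as an engineer would, in place of code of your own. Each camera call takes 0.05 s, during which the arm holds its last target. There are 200 camera calls.

## Task

The shaft in the stamping stand has one flat milled along it, now turned down or away out of sight. Draw the red knob of the marking stamp up until its sear catches at full cock, turn the shaft by its spoked wheel and feel with a fingertip until the flat faces straight up under the stamp, then press the yellow pad to fire the stamp onto the flat; it must never come down on the round of the shaft. Leave the tools lying round the stand where they are.

Things in the scene. Friction and masses are not known exactly. Their poses are not given: they have to be found in the camera images.
- stand: Stamping stand fixed on the bench: base plate 155 x 226 x 12 mm, grey pillow blocks (y -96 to -80 and 88 to 104 mm, up to z 101), blue column (60 to 90 mm behind the shaft) and arm (y 30 to 56, z 121 to 151 mm) that carry the stamp. Origin on the bench under the shaft's axis; y along the shaft, x square to it, away from the robot, z up. The stamp acts at y = +50 mm.
- shaft_axis (a point): Point fixed to the stand on the axis of the steel shaft (z 75, y -45 mm), amid the bare stretch that a fingertip can feel from above (y -66 to +30 mm). Axes as the stand's; it does not turn. The round stands 30 mm from the axis; the one flat, 44 mm wide, runs along the bare stretch and on under the stamp, 20 mm from the axis: straight up, it is 10 mm lower than the round.
- wheel_axis (a point): Point fixed to the stand on the shaft's axis, mid-width of the spoked wheel (y -118, z 75 mm). Wheel fast on the shaft: black hub of radius 23 mm, eight identical spokes 45 degrees apart, 8 mm thick, with 12 mm black balls reaching 61 mm from the axis. Push spokes to turn the shaft (about 0.04 N m; it stays where left). The spokes do not show where the flat is.
- striker_knob (a point): Centre of the red round pull knob on top of the stamp's striker: 31 mm in diameter, 27 mm tall, moves up and down with the striker; at the start its centre is 216 mm above the bench. About 9 N upward lifts it at first, up to 18 N as it nears full cock.
- striker (a joint): Height of the sprung striker in m, growing upward. 0 is the safety notch where it starts, foot 5 mm clear of the round of the shaft. Drawn above +0.022 the sear snaps in beneath its tooth; let go, it stays at +0.022 (full cock). Top stop +0.032. Its foot, 24 mm across the shaft and 16 mm along it, meets the round at -0.005 and the level flat at -0.015. The gripping foot does not level a tilted flat.
- trip_pad (a point): Middle of the top of the yellow trip pad, 32 x 34 mm, on the outer end of the sear lever, at about y = +132 mm, z 181 mm of the stand. Pressed straight down from above by 6 to 20 mm (under 10 N) it trips the sear; it springs back.
- sear (a joint): Angle of the sear lever in rad: 0 engaged, grows as the yellow pad is pressed; the striker slips off the sear from about 0.06 to 0.2, end stop 0.42 (pad some 27 mm down).
- multimeter: Yellow and grey multimeter lying behind the stand, 162 x 80 x 48 mm; leave alone. Origin at the centre of its underside.
- side_cutters: Red-handled side cutters lying in front of the stand, 58 x 127 x 15 mm; leave alone. Origin at the centre of the underside.
- screwdriver_red: Red screwdriver lying beyond the wheel end of the stand, 28 x 185 x 28 mm; leave alone. Origin at the centre of the underside.
- marker_black: Marker pen lying behind the stand, 14 x 132 x 15 mm; leave alone. Origin at the centre of the underside.
- stamp_point (a point): Point fixed to the stand on the shaft's axis under the stamp (y +50 mm). At the start the flat faces between 72 and 229 degrees from straight up, measured from up by way of the stand's +x (the side away from the robot) and down. The bare steel is oiled and slippery: about 12 N from a blunt fingertip pressed straight down on a flat tilted 25 degrees or less turns the shaft until the flat lies level.

How it is judged:
By the outcome, as a careful person would: the job done as asked, in the order asked, and still so for the second after the job is handed in, with the robot touching nothing.
It also fails if it takes over 67 s, if anything falls off the work surface, if the arm or the gripper's body presses on something with over 40 N, if the wrist force passes 120 N, or if a joint passes its speed limit or range.

## Working session

There is one attempt and no reset: what is moved stays moved. The work goes in short steps, Python scripts to look and compute and a tool call to move; the robot and the scene stay as the last step left them, time stands still between calls to the robot, and variables do not carry over. Pictures are saved under pics/ and viewed, at most 10 in all, crops included, and the job is handed in when it is done.

Besides the shell and the picture viewer there is one more tool, called after "Emit:" as name(argument=value, ...), one argument or row to a line, values as JSON. send_rows: Moves the arm, as the interface text tells. Its arguments: {"type":"object","properties":{"deltas":{"type":"string"},"newtons":{"type":"number"}},"required":["deltas"]}

```bash
ls; mkdir -p pics
cat > h.py <<'E'
import numpy as np, cv2
from rig import robot
def K(c):
    f=200/np.tan(np.radians(c["fovy"])/2); return f
def world(c,mask=None):
    f=K(c); v,u=np.mgrid[0:400,0:640]
    xd=(u-c["cx"])/f; yd=(v-c["cy"])/f
    x,y=xd.copy(),yd.copy()
    for _ in range(8):
        s=1+c["k1"]*(x*x+y*y); x=xd/s; y=yd/s
    d=c["depth"]; P=np.stack([x*d,y*d,d],-1)
    R=cv2.Rodrigues(np.array(c["rvec"],float))[0]
    W=(P-np.array(c["tvec"]).ravel())@R
    W[d<=0]=np.nan
    return W
def save(c,n): cv2.imwrite("pics/"+n+".png",c["image"][:,:,::-1])
E
python3 - <<'E'
from h import *
np.set_printoptions(precision=4,suppress=True)
for n in ["scene","top"]:
    c=robot.camera(n); save(c,n+"0"); W=world(c); np.savez("/tmp/"+n,W=W,im=c["image"])
    for t in ["stand","striker_knob","trip_pad","wheel_axis","multimeter","side_cutters","screwdriver_red","marker_black"]:
        r=robot.cut_out(n,t)
        for k in r[:1]:
            p=W[k["region"]]; print(n,t,round(k["p"],2),k["box"],np.nanmedian(p,0),np.nanpercentile(p,3,axis=0),np.nanpercentile(p,97,axis=0))
print(robot.get_obs())
E
```

```text
pics
scene stand 0.73 [253.2, 176.8, 354.1, 296.2] [0.5316 0.0376 0.0831] [ 0.4881 -0.1358  0.0075] [0.6225 0.1077 0.2116]
scene striker_knob 0.84 [298.4, 193.5, 314.5, 240.2] [0.5322 0.0364 0.2097] [0.5232 0.0191 0.1124] [0.5487 0.0438 0.2287]
scene trip_pad 0.68 [272.7, 219.0, 300.8, 254.5] [0.5321 0.1097 0.1797] [0.5163 0.0474 0.0842] [0.558  0.128  0.1818]
scene multimeter 0.66 [194.3, 214.9, 265.4, 260.7] [0.7182 0.0695 0.0341] [0.6525 0.0267 0.0074] [0.7994 0.0986 0.0424]
scene side_cutters 0.57 [354.0, 225.2, 373.7, 259.9] [ 0.4396 -0.0924  0.0103] [ 0.398  -0.1456 -0.001 ] [ 0.4548 -0.044   0.0142]
scene screwdriver_red 0.82 [335.9, 167.6, 358.6, 191.2] [ 0.5656 -0.2607  0.0237] [ 0.5549 -0.3046  0.0128] [ 0.5793 -0.22    0.028 ]
scene marker_black 0.68 [274.2, 180.9, 278.9, 205.6] [ 0.717  -0.1204  0.0122] [ 0.6921 -0.1568  0.0085] [ 0.7432 -0.0869  0.0152]
top stand 0.6 [242.5, 170.3, 372.2, 242.2] [ 0.5379 -0.0078  0.0838] [ 0.4887 -0.136   0.0094] [0.6309 0.1059 0.2195]
top striker_knob 0.64 [280.7, 192.5, 294.8, 209.4] [0.5329 0.0295 0.2276] [0.5218 0.0171 0.1561] [0.547
[... 559 characters left out ...]
0.567  -0.2553  0.025 ] [ 0.5541 -0.305   0.0161] [ 0.5783 -0.1984  0.0292]
top marker_black 0.56 [332.6, 131.7, 376.3, 165.4] [ 0.7079 -0.1095  0.0125] [ 0.6733 -0.1606  0.0028] [ 0.7437 -0.0638  0.0165]
{'time': 0.9, 'q': array([ 0.9485,  0.5274,  1.4327,  0.    ,  1.1814, -0.1785]), 'joint_velocities': array([ 0.0004, -0.0005, -0.0006, -0.0011, -0.0018, -0.0007]), 'joint_torque': array([  0.0002, -43.9998, -17.699 ,   0.0633,   0.0502,  -0.    ]), 'position': array([0.2683, 0.5645, 0.2923]), 'tool_rot': array([0.2201, 0.9755, 0.    , 0.    ]), 'ft_force': array([ 0.3425, -0.3929, -0.9886]), 'moment': array([-0.016 , -0.0089, -0.013 ]), 'grip_force': 0.0, 'grip_width': 0.08677495735099643}
```

Run:
```python
from h import *
np.set_printoptions(precision=4,suppress=True)
a=cv2.imread("pics/scene0.png")[150:320,180:420]; b=cv2.imread("pics/top0.png")[90:290,220:460]
cv2.imwrite("pics/c0.png",np.vstack([cv2.resize(a[:, :],(480,340),interpolation=3),cv2.resize(b[:130+20],(480,300)[:2],interpolation=3)])[:600])
for n in ["top","scene"]:
    d=np.load(f"/tmp/{n}.npz"); W=d["W"].reshape(-1,3); im=d["im"].reshape(-1,3).astype(int)
    near=(abs(W[:,0]-.54)<.15)&(W[:,1]>-.2)&(W[:,1]<.2)
    r,g,b=im.T
    def st(nm,m):
        p=W[m&near]; print(n,nm,len(p),p.mean(0) if len(p) else 0,p.min(0),p.max(0))
    st("knob",(r>1.8*g)&(r>1.8*b)&(W[:,2]>.18))
    st("knobtop",(r>1.8*g)&(r>1.8*b)&(W[:,2]>.225))
    st("pad",(r>1.5*b)&(g>1.3*b)&(W[:,2]>.17)&(W[:,2]<.19))
    m=near&(W[:,2]>.085)&(W[:,2]<.11)&(abs(W[:,0]-.54)<.05)&(W[:,1]<.03)
    p=W[m]
    for y in np.arange(-.14,.03,.01):
        q=p[(p[:,1]>=y)&(p[:,1]<y+.01)]
        if len(q)>3: print(round(y,3),len(q),q[:,0].mean(),q[:,0].min(),q[:,0].max(),q[:,2].max())
    m=near&(W[:,2]>.006)&(W[:,2]<.016); p=W[m]
    if n=="top":
        q=p[(p[:,0]>.46)&(p[:,0]<.66)].astype(np.float32)
        print("base",cv2.minAreaRect(q[:,:2]*1000), q.min(0),q.max(0))
```

```text
top knob 194 [0.5337 0.0293 0.2272] [0.5207 0.0154 0.2091] [0.5503 0.0447 0.2329]
top knobtop 158 [0.5351 0.0301 0.2287] [0.5222 0.0171 0.225 ] [0.5498 0.0441 0.2329]
top pad 250 [0.53   0.1106 0.1813] [0.5138 0.092  0.1747] [0.5456 0.1269 0.1851]
-0.14 93 0.5442214059935958 0.5114454442241074 0.5727058012921844 0.10984222273005018
-0.13 62 0.5466922053795628 0.5279488312019693 0.5650963193782973 0.0989510016107644
-0.12 65 0.5419482160526877 0.5214639263525142 0.5670712194578358 0.10398912758745928
-0.11 83 0.5436330523075936 0.5217492303512931 0.5677337692493831 0.10474244753966096
-0.1 82 0.5425163076554813 0.5170743850271398 0.5688693582729868 0.10680671616463147
-0.09 97 0.5408574776239984 0.5147971962680462 0.5696817748162288 0.10732686762589984
-0.08 119 0.541036171088591 0.5145683274956151 0.5697385254361774 0.10820574366341286
-0.07 99 0.5399089591481382 0.5142370185676212 0.5702719952682571 0.10804305702691193
-0.06 122 0.5394182409278026 0.5128485334973995 0.5705099810905991 0.10739645787692095
-0.05 100 0.5379535200888709 0.5124779894662315 0.5676185989787312 0.1084598575
[... 1763 characters left out ...]
0520917773139021
-0.05 80 0.5366150457431356 0.5150354535407965 0.5676817358688726 0.10573301857261094
-0.04 75 0.5368327172105735 0.5142220543332314 0.5655568837964194 0.10549453531900918
-0.03 71 0.5306288613817485 0.5116558867120663 0.5601715202859648 0.10671517952012188
-0.02 53 0.5260180404657153 0.5122867707800546 0.5420389791167239 0.10540877744968746
-0.01 42 0.5225471713652416 0.5121940802934035 0.5348201146261187 0.10428643552581791
0.0 43 0.5211727820930467 0.5108737307685418 0.5325033936828495 0.10488875087116155
0.01 43 0.5197567962484737 0.5107236406340363 0.5318255233134122 0.10400294843067301
0.02 34 0.5187512655050898 0.5103396320165984 0.5278064341096781 0.10306723738622664
```

View pics/c0.png

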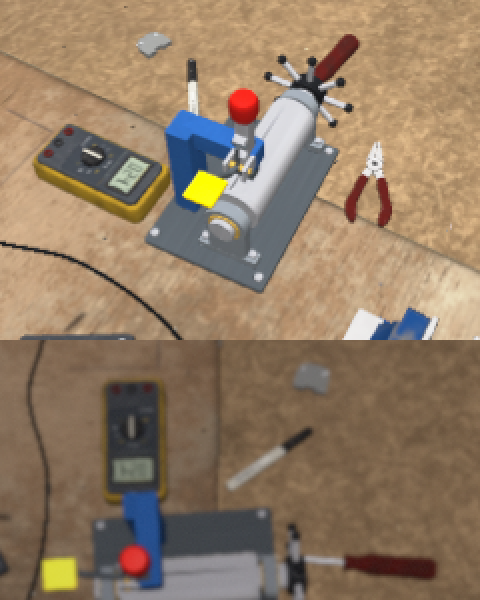

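Emit:
send_rows(
  deltas="-35 -28 -8 0 0 0 1;-48 -38 -8 0 0 0 1;-48 -38 -8 0 0 0 1;-48 -38 -4 0 0 0 1;-48 -38 0 0 0 0 1;-48 -38 0 0 0 0 1;-48 -38 0 0 0 0 1;-48 -38 0 0 0 0 1;-48 -38 0 0 0 0 1;-35 -25 0 0 0 0 1",
  newtons=60,
)

```text
time: 2.15
position: [0.5261, 0.0445, 0.3205]
tool_rot: [0.221, 0.975, -0.0, 0.001]
ft_force: [0.5, 1.1, -0.4]
grip_width: 0.0873
grip_force: 0.0
```

Emit:
send_rows(
  deltas="0 0 0 0 0 -9.8 1;0 0 0 0 0 -9.8 1;0 0 0 0 0 -9.7 1;0 0 0 0 0 0 1",
)

```text
time: 2.65
position: [0.5251, 0.047, 0.3203]
tool_rot: [-0.033, 0.999, -0.0, 0.0]
ft_force: [1.3, 0.3, 0.1]
grip_width: 0.087
grip_force: 0.0
```

```bash
cat >> h.py <<'E'
np.set_printoptions(precision=4,suppress=True)
YAW=0.067; E=np.array([[np.cos(YAW),np.sin(YAW)],[-np.sin(YAW),np.cos(YAW)]]) # rows: stand x,y
O=np.array([0.5352,0.0298])-0.05*E[1]
from scipy.spatial.transform import Rotation as Ro
def rep():
    o=robot.get_obs(); p=o["position"]; R=Ro.from_quat(o["tool_rot"]).as_matrix()
    print("t",o["time"],"stand TCP mm",(E@(p[:2]-O))*1000,p[2]*1000,"toolY yaw",np.degrees(np.arctan2(-R[0,1],R[1,1])),"z",R[:,2],"F",o["ft_force"],"w",o["grip_width"],o["grip_force"])
E
python3 - <<'E'
from h import *
rep()
c=robot.camera("wrist"); save(c,"w1"); W=world(c); np.savez("/tmp/w1",W=W,im=c["image"])
im=c["image"].reshape(-1,3).astype(int); r,g,b=im.T; P=W.reshape(-1,3)
for nm,m in [("knob",(r>1.8*g)&(r>1.8*b)&(P[:,2]>.222)),("pad",(r>1.5*b)&(g>1.3*b)&(P[:,2]>.17)&(P[:,2]<.19))]:
    p=P[m]; print(nm,len(p)); 
    if len(p): print(np.median(p,0),p.min(0),p.max(0))
E
```

```text
t 2.65 stand TCP mm [-8.941  67.8672] 320.31520636912404 toolY yaw 3.748146804933832 z [ 0.0002 -0.     -1.    ] F [1.267  0.3257 0.1258] w 0.08703339357287967 0.0
knob 1200
[0.532  0.0288 0.2281] [0.4929 0.0138 0.222 ] [0.5436 0.043  0.3348]
pad 1356
[0.528  0.1067 0.1808] [0.5144 0.0921 0.1763] [0.5478 0.127  0.1828]
```

View pics/w1.png

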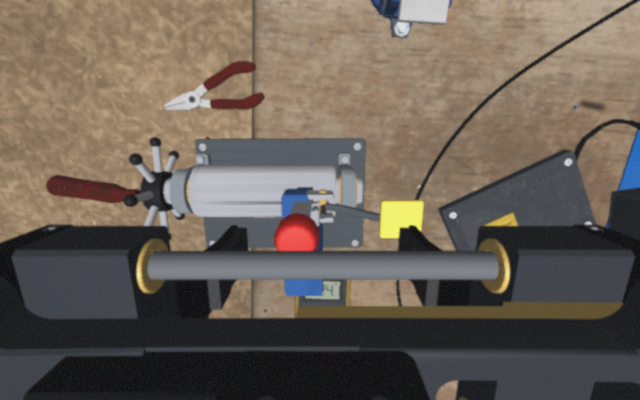

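Emit:
send_rows(
  deltas="-9 -18 0 0 0 0 1;0 0 15 0 0 0 1;0 0 20 0 0 0 1;0 0 18 0 0 0 1;0 0 0 0 0 0 0.2;0 0 0 0 0 0 0.2;0 0 0 0 0 0 0.2;0 0 0 0 0 0 0.2",
)

```text
time: 3.7
position: [0.5355, 0.0297, 0.2679]
tool_rot: [-0.034, 0.999, -0.0, 0.001]
ft_force: [-0.3, 0.0, -0.6]
grip_width: 0.0549
grip_force: 0.0
```

```bash
python3 -c "
from h import *
rep()"
```

```text
t 3.7 stand TCP mm [ 0.3292 49.9119] 267.86160539947724 toolY yaw 3.8704170402435287 z [ 0.0013 -0.0002 -1.    ] F [-0.3135  0.0449 -0.5799] w 0.0548740314245427 0.0
```

Emit:
send_rows(
  deltas="0 0 0 0 0 0 0;0 0 0 0 0 0 0;0 0 0 0 0 0 0;0 0 0 0 0 0 0;0 0 0 0 0 0 0;0 0 0 0 0 0 0",
  newtons=60,
)

```text
time: 4.45
position: [0.5353, 0.0295, 0.2674]
tool_rot: [-0.034, 0.999, -0.0, 0.0]
ft_force: [-0.5, -1.3, 1.0]
grip_width: 0.029
grip_force: 60.0
```

Emit:
send_rows(
  deltas="0 0 -4 0 0 0 0;0 0 -5 0 0 0 0;0 0 -6 0 0 0 0;0 0 -6 0 0 0 0;0 0 -5 0 0 0 0;0 0 0 0 0 0 0",
)

```text
time: 5.2
position: [0.5352, 0.0296, 0.293]
tool_rot: [-0.034, 0.999, -0.0, -0.0]
ft_force: [4.0, -2.8, -12.2]
grip_width: 0.0293
grip_force: 60.0
```

Emit:
send_rows(
  deltas="0 0 -2 0 0 0 0;0 0 0 0 0 0 0;0 0 2 0 0 0 0;0 0 2 0 0 0 0;0 0 1 0 0 0 0;0 0 0 0 0 0 0",
)

```text
time: 5.95
position: [0.5352, 0.0296, 0.2899]
tool_rot: [-0.034, 0.999, -0.0, -0.0]
ft_force: [4.1, -2.9, -12.1]
grip_width: 0.0292
grip_force: 60.0
```

```bash
python3 -c "
from h import *
rep()
c=robot.camera('scene'); save(c,'s2'); W=world(c)
r=robot.cut_out('scene','striker_knob')[0]
p=W[r['region']];print(r['box'],np.nanpercentile(p,[3,50,97],axis=0))
cv2.imwrite('pics/s2c.png',cv2.resize(c['image'][150:290,220:380,::-1],None,fx=4,fy=4,interpolation=3))
"
```

```text
t 5.95 stand TCP mm [ 0.0083 49.7626] 289.91977596057075 toolY yaw 3.8744928380012755 z [-0.0002 -0.0004 -1.    ] F [  4.1324  -2.919  -12.0577] w 0.02917451222314292 59.99589879414998
[299.0, 196.5, 311.6, 231.9] [[ 0.5226 -0.1264  0.0011]
 [ 0.5301  0.0364  0.1814]
 [ 0.6203  0.0445  0.2413]]
```

View pics/s2c.png

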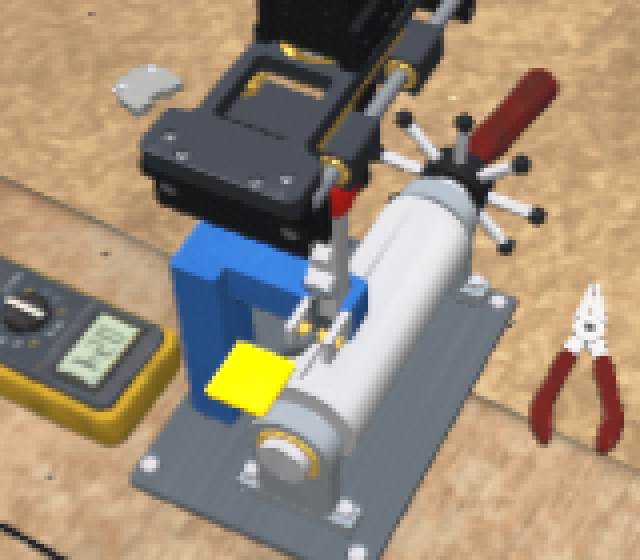

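Emit:
send_rows(
  deltas="0 0 3 0 0 0 0;0 0 0 0 0 0 0",
)

```text
time: 6.3
position: [0.5353, 0.0296, 0.2892]
tool_rot: [-0.034, 0.999, -0.0, 0.001]
ft_force: [-1.2, -3.6, 3.6]
grip_width: 0.0289
grip_force: 60.0
```

```bash
python3 -c "
from h import *
rep()
c=robot.camera('wrist'); save(c,'w3'); W=world(c); P=W.reshape(-1,3)
im=c['image'].reshape(-1,3).astype(int); r,g,b=im.T
p=P[(r>1.8*g)&(r>1.8*b)&(abs(P[:,0]-.535)<.03)&(abs(P[:,1]-.03)<.03)&(P[:,2]>.15)]
print(len(p),np.percentile(p,[1,10,50,90,99],axis=0) if len(p) else 0)
cv2.imwrite('pics/w3c.png',cv2.resize(c['image'][130:400,200:440,::-1],None,fx=2,fy=2))
"
```

```text
t 6.3 stand TCP mm [ 0.043 49.777] 289.2237241138928 toolY yaw 3.88868313030444 z [ 0.0012 -0.0008 -1.    ] F [-1.1534 -3.6396  3.6062] w 0.02894317156666084 60.00133156660013
1466 [[0.5103 0.0147 0.2318]
 [0.5221 0.0194 0.2364]
 [0.5257 0.028  0.2474]
 [0.5454 0.0367 0.2508]
 [0.5482 0.0411 0.3053]]
```

View pics/w3c.png

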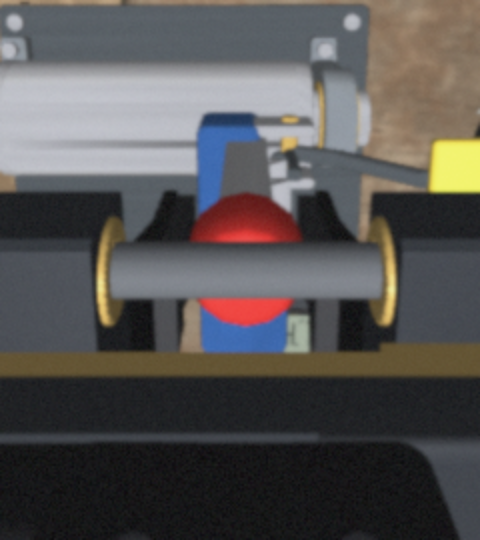

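Emit:
send_rows(
  deltas="0 0 0 0 0 0 1;0 0 0 0 0 0 1;0 0 0 0 0 0 1;0 0 0 0 0 0 1;0 0 -20 0 0 0 1;0 0 -25 0 0 0 1;0 -40 0 0 0 0 1;0 -60 0 0 0 0 1;0 -60 0 0 0 0 1;0 0 0 0 0 0 1",
)

```text
time: 7.6
position: [0.5466, -0.134, 0.332]
tool_rot: [-0.031, 1.0, -0.001, 0.0]
ft_force: [0.4, 0.3, 0.1]
grip_width: 0.0869
grip_force: 0.0
```

```bash
cat >> h.py <<'E'
def look(n):
    "wheel spokes and shaft profile in stand mm from all three cameras"
    for cam in ["top","wrist","scene"]:
        c=robot.camera(cam); save(c,f"{n}_{cam}"); W=world(c)
        S=np.concatenate([(W[...,:2]-O)@E.T,W[...,2:]],-1)*1000; P=S.reshape(-1,3)
        P=P[~np.isnan(P[:,0])]
        m=(P[:,1]>-135)&(P[:,1]<-106); q=P[m]; x,z=q[:,0],q[:,2]-75; r=np.hypot(x,z); a=np.degrees(np.arctan2(x,z))
        k=(r>42)&(r<66)&(z>-25)
        h,_=np.histogram(a[k],np.arange(-120,121,6)); print(cam,"spokes",[(int(i*6-117),int(v)) for i,v in enumerate(h) if v>2])
        if cam!="scene": # knob
            w=P[(np.hypot(P[:,0],P[:,1]-50)<13)&(P[:,2]>215)&(P[:,2]<262)]; print(" knob z",np.median(w[:,2]) if len(w) else None)
        m=(P[:,1]>-62)&(P[:,1]<22); q=P[m]; x,z=q[:,0],q[:,2]-75; r=np.hypot(x,z); a=np.degrees(np.arctan2(x,z))
        k=(r>15)&(r<36)
        for lo in range(-100,101,10):
            s=r[k&(a>=lo)&(a<lo+10)]
            if len(s)>15: print(f" {lo+5}:{np.median(s):.1f}({len(s)})",end="")
        print()
E
python3 -c "
from h import *
rep(); look('a')"
```

```text
t 7.6 stand TCP mm [   0.4354 -114.1923] 332.04880224145603 toolY yaw 3.5468007048299044 z [ 0.001  -0.0012 -1.    ] F [0.3945 0.3213 0.139 ] w 0.08692088675132315 0.0
top spokes [(39, 5), (81, 9)]
 knob z 250.88547805521648

wrist spokes [(-93, 40), (-87, 79), (-51, 11), (-45, 95), (-39, 32), (-9, 12), (-3, 74), (3, 29), (39, 140), (45, 20), (81, 26), (87, 4)]
 knob z 248.3699315912369
 -95:27.9(18) -85:27.8(57) -75:28.0(104) -65:28.0(170) -55:28.2(221) -45:28.4(287) -35:28.7(305) -25:28.9(325) -15:29.3(370) -5:29.6(386) 5:30.1(360) 15:30.3(333) 25:30.7(306) 35:31.0(246) 45:31.2(198) 55:31.6(141) 65:31.8(52) 75:31.8(27)
scene spokes [(-93, 14), (-87, 9), (-51, 7), (-45, 17), (-3, 14), (3, 7), (39, 16), (45, 11), (81, 13), (87, 13), (93, 3)]
 -85:27.6(23) -75:27.4(36) -65:27.2(43) -55:27.0(43) -45:27.8(56) -35:27.7(60) -25:28.0(59) -15:28.6(67) -5:29.0(58) 5:29.1(47) 15:29.5(44) 25:30.5(31) 35:30.5(27) 45:30.8(23)
```

Emit:
send_rows(
  deltas="-17 -55 20 0 0 -0.3 1;0 0 50 0 0 0 1;0 0 50 0 0 0 1;0 0 0 0 0 0 1;0 0 15 0 0 0 1;0 0 15 0 0 0 1;0 0 0 0 0 0 1",
)

```text
time: 8.62
position: [0.5665, -0.1832, 0.182]
tool_rot: [-0.037, 0.999, 0.0, -0.0]
ft_force: [-0.9, -0.5, 0.2]
grip_width: 0.0873
grip_force: 0.0
```

```bash
sed -i 's/^O=.*/O=np.array([0.5352,0.0298])-0.05*E[1]+0.0015*E[0]/' h.py; python3 -c "
from h import *
rep(); look('b')"
```

```text
t 8.625 stand TCP mm [  15.4634 -164.623 ] 182.00655100253098 toolY yaw 4.192455524030106 z [-0.0008  0.0005 -1.    ] F [-0.9064 -0.4938  0.2011] w 0.08731818272954428 0.0
top spokes []
 knob z 250.69918179646933
 -35:30.5(18) -25:30.4(29) -15:30.6(45) -5:30.7(49) 5:30.2(56) 15:31.1(51) 25:30.2(51) 35:30.2(40) 45:30.0(36) 55:29.7(27)
wrist spokes [(-93, 144), (-87, 272), (-51, 79), (-45, 464), (-39, 13), (-9, 157), (-3, 305), (3, 190), (9, 250), (15, 59), (21, 28), (27, 6), (39, 123), (45, 8), (81, 28)]
 knob z None
 -85:29.3(249) -75:29.3(408) -65:29.3(623) -55:29.4(804) -45:29.5(992) -35:29.6(1110) -25:29.7(1208) -15:29.7(1229) -5:29.8(1209) 5:29.9(1147) 15:29.9(669) 25:29.8(89)
scene spokes [(-93, 18), (-87, 6), (-51, 7), (-45, 18), (-9, 5), (-3, 15), (3, 5), (9, 17), (15, 16), (21, 15), (27, 10), (33, 7), (39, 17), (45, 3), (81, 14), (87, 10)]
 -95:29.0(16) -85:28.9(27) -75:28.7(35) -65:28.7(45) -55:28.8(54) -45:28.4(54) -35:28.5(63) -25:29.0(65) -15:28.4(66) -5:29.2(57) 5:29.1(43) 15:29.3(36) 25:29.2(35) 35:29.9(24) 45:30.1(21)
```

View pics/b_wrist.png

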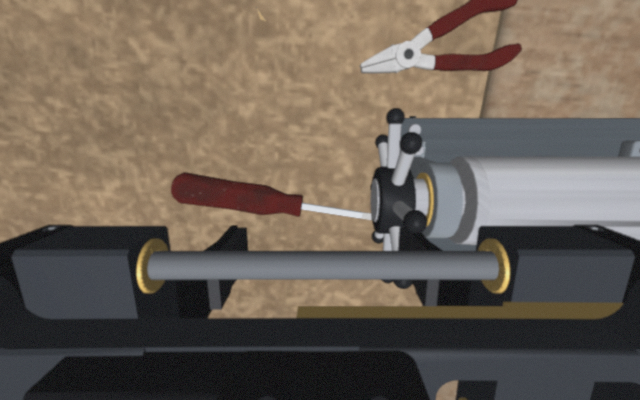

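Emit:
send_rows(
  deltas="6 -3 0 0 0 0 1;10 0 0 0 0 0 1;10 0 0 0 0 0 1;10 0 0 0 0 0 1;0 0 0 0 0 0 1;-2 0 0 0 0 0 1;0 0 -32 0 0 0 1;0 0 0 0 0 0 1;-34 0 0 0 0 0 1;0 0 0 0 0 0 1",
)

```text
time: 10.02
position: [0.5688, -0.1867, 0.2138]
tool_rot: [-0.037, 0.999, -0.0, 0.001]
ft_force: [1.0, 0.1, -0.6]
grip_width: 0.0869
grip_force: 0.0
```

```bash
python3 -c "
from h import *
rep(); look('c')"
```

```text
t 10.025 stand TCP mm [  17.5562 -168.2221] 213.7963327865342 toolY yaw 4.250231449819779 z [ 0.0018 -0.0009 -1.    ] F [ 1.0026  0.1236 -0.5873] w 0.08688049962070689 0.0
top spokes []
 knob z 250.97513156586888
 -65:30.6(16) -55:30.5(22) -45:30.8(25) -35:30.5(33) -25:30.3(45) -15:30.6(43) -5:30.2(53) 5:30.4(61) 15:30.5(51) 25:30.4(51) 35:29.7(37)
wrist spokes [(-93, 14), (-87, 302), (-51, 10), (-45, 203), (-39, 178), (-9, 17), (-3, 232), (3, 92), (39, 134), (45, 21), (81, 19), (87, 74)]
 knob z None
 -95:29.3(31) -85:29.3(156) -75:29.3(283) -65:29.4(448) -55:29.4(577) -45:29.5(707) -35:29.6(824) -25:29.6(913) -15:29.8(935) -5:29.8(938) 5:29.9(864) 15:29.9(787) 25:30.0(659) 35:30.0(520) 45:29.9(83)
scene spokes [(-93, 11), (-87, 17), (-51, 3), (-45, 19), (-39, 7), (-3, 15), (3, 9), (39, 17), (45, 11), (87, 21)]
 -95:28.9(19) -85:28.7(26) -75:28.8(34) -65:28.8(43) -55:28.4(54) -45:28.4(55) -35:28.4(65) -25:28.6(65) -15:28.6(64) -5:28.8(54) 5:29.3(43) 15:29.4(42) 25:29.5(29) 35:29.7(21)
```

Emit:
send_rows(
  deltas="0 0 32 0 0 0 1;0 0 0 0 0 0 1;8 0 0 0 0 0 1;10 0 0 0 0 0 1;10 0 0 0 0 0 1;10 0 0 0 0 0 1;0 0 0 0 0 0 1;-2 0 0 0 0 0 1;0 0 -32 0 0 0 1;-10 0 0 0 0 0 1",
)

```text
time: 11.42
position: [0.5422, -0.1891, 0.2161]
tool_rot: [-0.036, 0.999, -0.001, 0.002]
ft_force: [0.3, -0.1, -0.0]
grip_width: 0.087
grip_force: 0.0
```

```bash
python3 -c "
from h import *
rep(); look('d')"
```

```text
t 11.425 stand TCP mm [  -9.1297 -168.8325] 216.07789860297973 toolY yaw 4.171022284946024 z [ 0.0034 -0.0022 -1.    ] F [ 0.3226 -0.0754 -0.0037] w 0.08699131423590498 0.0
top spokes []
 knob z 250.86258332590688
 -85:30.6(16) -75:30.5(22) -65:30.3(41) -55:30.5(44) -45:30.6(57) -35:30.8(72) -25:30.7(86) -15:30.6(90) -5:29.3(79) 5:25.1(62) 15:22.3(42) 25:20.8(36) 35:19.9(35) 45:20.0(37) 55:20.9(38) 65:22.0(41) 75:23.9(43) 85:27.1(56)
wrist spokes [(-93, 92), (-87, 196), (-51, 53), (-45, 281), (-39, 15), (-9, 29), (-3, 60), (3, 4), (33, 16), (39, 170), (45, 9), (81, 58), (87, 7)]
 knob z None
 -95:29.5(103) -85:29.4(198) -75:29.4(339) -65:29.4(483) -55:29.5(600) -45:29.6(722) -35:29.7(805) -25:29.7(876) -15:29.7(868) -5:29.6(220) 5:25.2(26) 15:22.7(25) 25:21.0(26) 35:20.4(25) 45:20.2(26) 55:20.7(25) 65:22.1(34) 75:24.4(33) 85:26.9(38)
scene spokes [(-93, 14), (-87, 10), (-51, 9), (-45, 15), (-9, 5), (-3, 17), (3, 5), (39, 20), (45, 6), (81, 14), (87, 10), (93, 3)]
 -95:28.8(16) -85:28.9(26) -75:28.6(36) -65:28.8(45) -55:28.4(53) -45:28.6(55) -35:28.8(62) -25:28.7(64) -15:28.8(65) -5:28.5(49) 5:25.3(21) 15:22.1(16) 85:27.3(18)
```

Emit:
send_rows(
  deltas="-26 0 0 0 0 0 1;0 0 0 0 0 0 1;0 0 34 0 0 0 1;0 0 0 0 0 0 1;7 0 0 0 0 0 1;10 0 0 0 0 0 1;10 0 0 0 0 0 1;8 0 0 0 0 0 1;0 0 0 0 0 0 1;-2 0 0 0 0 0 1",
)

```text
time: 12.82
position: [0.5338, -0.1891, 0.1803]
tool_rot: [-0.036, 0.999, 0.0, -0.0]
ft_force: [-0.4, -0.1, 0.5]
grip_width: 0.0869
grip_force: 0.6
```

Emit:
send_rows(
  deltas="0 0 -34 0 0 0 1;0 0 0 0 0 0 1",
)

```text
time: 13.08
position: [0.5356, -0.1898, 0.2163]
tool_rot: [-0.037, 0.999, -0.002, 0.002]
ft_force: [0.0, -1.3, -0.1]
grip_width: 0.0868
grip_force: 0.0
```

```bash
cat >> h.py <<'E'
def flat(cams=("top","wrist","scene")):
    from scipy.optimize import minimize
    for cam in cams:
        c=robot.camera(cam); W=world(c); P=np.concatenate([(W[...,:2]-O)@E.T,W[...,2:]],-1).reshape(-1,3)*1000
        q=P[(P[:,1]>-62)&(P[:,1]<22)&(np.hypot(P[:,0],P[:,2]-75)<36)&(P[:,2]>85)]
        a=np.arctan2(q[:,0],q[:,2]-75); r=np.hypot(q[:,0],q[:,2]-75)
        best=min((np.mean(np.abs(r-np.minimum(30,20/np.maximum(np.cos(a-t),.01)))),np.degrees(t)) for t in np.radians(np.arange(-90,91,.5)))
        s=q[(abs(q[:,0])<16)]; f=np.polyfit(s[:,0],s[:,2],1) if len(s)>20 else 0
        print(cam,len(q),"fit err,angle",best,"central slope deg",-np.degrees(np.arctan(f[0])),"z0",f[1])
E
python3 -c "
from h import *
rep(); flat()"
```

```text
t 13.075 stand TCP mm [ -15.7507 -169.089 ] 216.25680988571926 toolY yaw 4.2035913047426305 z [ 0.0045 -0.0029 -1.    ] F [ 0.0282 -1.2585 -0.0612] w 0.08684776384665586 0.0
top 905 fit err,angle (np.float64(1.2684570226080332), np.float64(-1.0)) central slope deg -0.9135256319129126 z0 95.4116194108509
wrist 3433 fit err,angle (np.float64(0.6030239819402521), np.float64(-1.0)) central slope deg -0.8381806960468008 z0 94.84770247362012
scene 546 fit err,angle (np.float64(1.3738979202534167), np.float64(-1.0)) central slope deg -0.5403992313774929 z0 93.95390877736483
```

Emit:
send_rows(
  deltas="-8 36 -3 0 0 0 1;-8 37 0 0 0 0 1;0 0 0 0 0 0 1;0 0 25 0 0 0 1;0 0 20 0 0 0 1;0 0 0 0 0 0 1",
)

```text
time: 13.98
position: [0.5434, -0.1153, 0.1702]
tool_rot: [-0.036, 0.999, 0.001, -0.002]
ft_force: [0.1, -0.1, -0.2]
grip_width: 0.0869
grip_force: 0.0
```

```bash
python3 -c "
from h import *
rep()"
```

```text
t 13.975 stand TCP mm [ -2.9939 -95.3493] 170.2390318629176 toolY yaw 4.1412301016178565 z [-0.0045  0.0016 -1.    ] F [ 0.0645 -0.0792 -0.1633] w 0.08691982740141815 0.0
```

Emit:
send_rows(
  deltas="-3 0 2 0 0 0 1;0 0 2 0 0 0 1;0 0 1 0 0 0 1;0 0 1 0 0 0 1;0 0 0 0 0 0 1",
)

```text
time: 14.6
position: [0.5476, -0.1148, 0.1664]
tool_rot: [-0.036, 0.999, -0.0, 0.0]
ft_force: [-0.5, 0.8, -0.5]
grip_width: 0.087
grip_force: 0.0
```

Emit:
send_rows(
  deltas="0 0 1 0 0 0 1;0 0 0 0 0 0 1",
)

```text
time: 14.85
position: [0.5477, -0.1148, 0.1653]
tool_rot: [-0.036, 0.999, -0.0, 0.0]
ft_force: [-0.4, -0.4, -0.9]
grip_width: 0.087
grip_force: 0.1
```

Emit:
send_rows(
  deltas="1 0 0.5 0 0 0 1;0 0 0.5 0 0 0 1;0 0 0.5 0 0 0 1;0 0 0 0 0 0 1",
)

```text
time: 15.35
position: [0.5474, -0.1149, 0.1651]
tool_rot: [-0.036, 0.999, -0.0, 0.001]
ft_force: [-0.5, 0.6, 8.0]
grip_width: 0.087
grip_force: 4.1
```

Emit:
send_rows(
  deltas="0 0 0.5 0 0 0 1;0 0 0.5 0 0 0 1;0 0 0 0 0 0 1",
)

```text
time: 15.72
position: [0.5475, -0.1149, 0.165]
tool_rot: [-0.036, 0.999, -0.0, 0.001]
ft_force: [-0.1, 1.1, 13.7]
grip_width: 0.0869
grip_force: 7.0
```

Contact at tip z 95.0, the flat level height. Press slightly harder, then lift off and check.

Emit:
send_rows(
  deltas="0 0 0.5 0 0 0 1;0 0 0 0 0 0 1;0 0 0 0 0 0 1;0 0 -4 0 0 0 1;0 0 -40 0 0 0 1;0 0 -50 0 0 0 1;0 0 -50 0 0 0 1;0 0 0 0 0 0 1",
)

```text
time: 16.73
position: [0.5484, -0.1157, 0.3102]
tool_rot: [-0.037, 0.999, -0.002, 0.004]
ft_force: [-0.2, -0.0, 0.2]
grip_width: 0.0868
grip_force: 0.0
```

```bash
python3 -c "
from h import *
rep(); flat(); look('e')"
```

```text
t 16.725 stand TCP mm [  1.9723 -96.0573] 310.23159739844675 toolY yaw 4.1907943992989 z [ 0.0081 -0.004  -1.    ] F [-0.1552 -0.0093  0.2129] w 0.08675261244403096 0.0
  return _methods._mean(a, axis=axis, dtype=dtype,
  ret = ret.dtype.type(ret / rcount)
Traceback (most recent call last):
  File "h.py", line 49, in flat
    print(cam,len(q),"fit err,angle",best,"central slope deg",-np.degrees(np.arctan(f[0])),"z0",f[1])
                                                                                    ~^^^
TypeError: 'int' object is not subscriptable
```

```bash
python3 -c "
from h import *
flat(['wrist','scene'])"
```

```text
wrist 4187 fit err,angle (np.float64(0.6533899065397918), np.float64(0.0)) central slope deg 0.30149528024517525 z0 94.8719366880396
scene 544 fit err,angle (np.float64(1.3309882001632243), np.float64(-0.5)) central slope deg 0.483756559934313 z0 94.05898788811889
```

Emit:
send_rows(
  deltas="0 0 -35 0 0 -0.3 1;2 45 0 0 0 0 1;0 60 0 0 0 0 1;0 60 0 0 0 0 1;0 60 0 0 0 0 1;0 54 0 0 0 0 1;0 0 0 0 0 0 1;0 0 40 0 0 0 1;0 0 35 0 0 0 1;0 0 0 0 0 0 1",
)

```text
time: 18.12
position: [0.5206, 0.1618, 0.2625]
tool_rot: [-0.039, 0.999, -0.001, -0.005]
ft_force: [0.1, 0.3, 0.2]
grip_width: 0.0874
grip_force: 0.0
```

```bash
python3 -c "
from h import *
rep(); c=robot.camera('wrist'); save(c,'f'); W=world(c); P=W.reshape(-1,3)
im=c['image'].reshape(-1,3).astype(int); r,g,b=im.T
p=P[(r>1.5*b)&(g>1.3*b)&(P[:,2]>.17)&(P[:,2]<.19)]; s=(p[:,:2]-O)@E.T*1000
print(len(s),s.min(0),s.max(0)); flat(['wrist','scene'])"
```

```text
t 18.125 stand TCP mm [ -7.2333 182.7224] 262.45490994201566 toolY yaw 4.415376327645543 z [-0.01   -0.0014 -0.9999] F [0.1164 0.3145 0.1729] w 0.08737273760361175 0.0
1033 [-16.2226 111.067 ] [  3.4936 147.466 ]
wrist 4239 fit err,angle (np.float64(0.6181679511719477), np.float64(0.0)) central slope deg 0.24230385711243763 z0 94.90754159872445
scene 548 fit err,angle (np.float64(1.3568138952327633), np.float64(-1.0)) central slope deg 0.10405617260654895 z0 94.07395108354788
```

View pics/f.png

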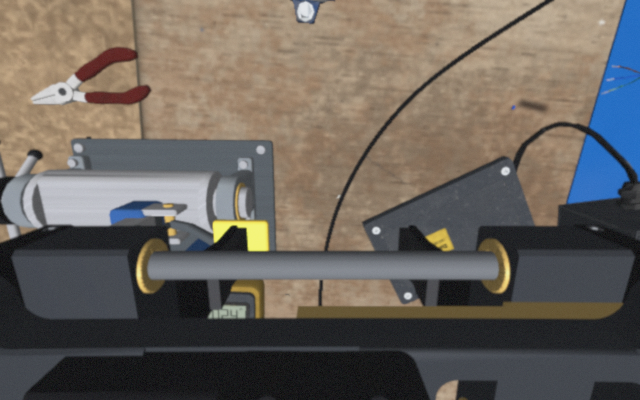

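Emit:
send_rows(
  deltas="-6 0 4 0 0 0 1;0 0 4 0 0 0 1;0 0 4 0 0 0 1;0 0 4 0 0 0 1;0 0 4 0 0 0 1;0 0 3 0 0 0 1;0 0 0 0 0 0 1;0 0 0 0 0 0 1",
)

```text
time: 19.27
position: [0.5287, 0.1632, 0.2429]
tool_rot: [-0.039, 0.999, -0.0, -0.0]
ft_force: [-0.1, -0.3, -0.0]
grip_width: 0.087
grip_force: 0.0
```

Emit:
send_rows(
  deltas="0 0 -15 0 0 0 1;0 0 -30 0 0 0 1;0 0 -40 0 0 0 1;0 0 -30 0 0 0 1;0 60 0 0 0 0 1;0 60 0 0 0 0 1;0 0 0 0 0 0 1;0 0 0 0 0 0 1",
)

```text
time: 20.27
position: [0.5193, 0.283, 0.3586]
tool_rot: [-0.039, 0.999, -0.0, 0.0]
ft_force: [0.4, -0.2, -0.9]
grip_width: 0.0869
grip_force: 0.0
```

```bash
python3 -c "
from h import *
rep(); look('g'); flat()
import cv2
a=cv2.imread('pics/g_scene.png')[150:300,200:400]; cv2.imwrite('pics/gs.png',cv2.resize(a,None,fx=4,fy=4,interpolation=3))"
```

```text
t 20.275 stand TCP mm [ -0.3836 303.6608] 358.626162596819 toolY yaw 4.5207879418600285 z [ 0.0002 -0.0008 -1.    ] F [ 0.3837 -0.1972 -0.8677] w 0.08693011093376006 0.0
top spokes [(-87, 27), (-81, 8), (-45, 12), (-39, 18), (-3, 16), (3, 8), (39, 22), (45, 10), (81, 6), (87, 14)]
 knob z 215.6503111283871
 -85:30.4(18) -75:30.5(32) -65:30.6(50) -55:30.8(56) -45:28.9(105) -35:25.4(84) -25:23.4(76) -15:21.4(61) -5:20.6(62) 5:20.6(61) 15:21.4(60) 25:23.1(70) 35:24.7(78) 45:28.0(94) 55:29.9(31) 65:29.8(24)
wrist spokes [(87, 7), (93, 9)]
 knob z 215.2329377664289
 -95:30.2(21) -85:29.9(43) -75:29.8(122) -65:29.7(160) -55:29.6(226) -45:28.1(376) -35:24.6(315) -25:22.3(251) -15:20.8(153) -5:20.2(114) 5:20.4(103) 15:20.9(103)
scene spokes [(-93, 7), (-87, 20), (-45, 16), (-39, 11), (-3, 15), (3, 11), (39, 8), (45, 20), (87, 20), (93, 5)]
 -85:28.9(30) -75:28.8(37) -65:28.8(46) -55:28.6(46) -45:27.3(78) -35:23.5(61) -25:21.1(50) -15:19.8(43) -5:19.2(33) 5:19.3(33) 15:20.3(29) 25:21.5(35) 35:23.7(32) 45:26.7(43) 55:29.9(18)
top 909 fit err,angle (np.float64(1.338683424723812), np.float64(0.5)) central slope deg 0.009399124386032284 z0 95.41074323201704
wrist 1822 fit err,angle (np.float64(0.6711034957831665), np.float64(0.0)) central slope deg -0.2828415957489177 z0 95.02363356487405
scene 547 fit err,angle (np.float64(1.3759427972955394), np.float64(-1.5000000000000002)) central slope deg 0.4698115152288453 z0 94.0773233047391
```

View pics/gs.png

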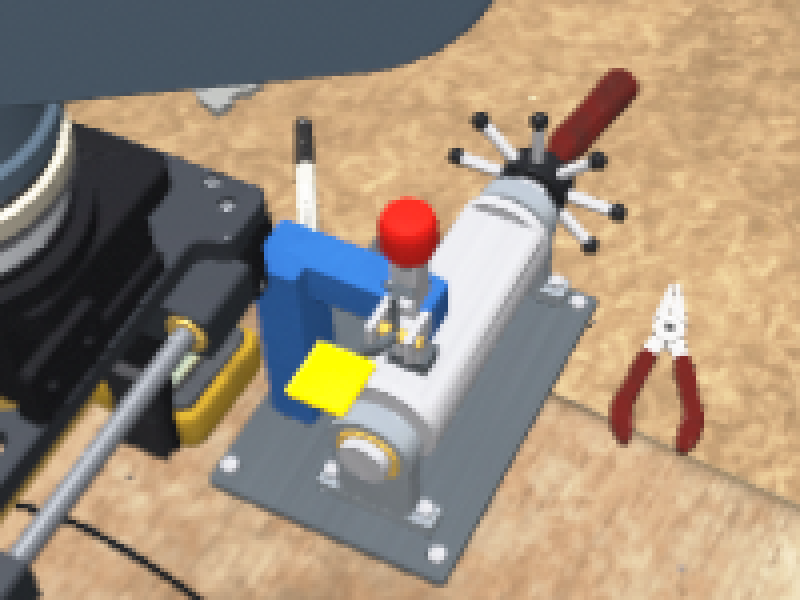

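The picture shows the knob down at about (408,232) and the pad sprung back at (330,378). The knob top is about 15 mm below its starting height, so the stamp's foot is on the flat. The tools have not moved.

```bash
python3 -c "
from rig import robot
print(robot.hand_in())"
```

```text
the job is handed in; nothing more can be done
None
```

I cocked the striker, turned the flat to face straight up and levelled it with a fingertip, then fired the stamp onto it; the knob came to rest about 15 mm below its starting height, matching a strike on the flat. The tools were left where they were, and I handed the job in at about 21 s.

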